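# Pop the red spice tin out of its counter block and stand it on the scale

### The job

On the sweet-shop counter a wooden block holds three spice tins sunk in push-to-release wells. Press the tin with the red lid down until its latch lets go, and back off so that it springs up by itself; then take it out and set it gently upright in the middle of the scale's metal pan and let go of it. Leave the green and yellow tins latched down in the block.

Things in the scene. Friction and masses are not known exactly. Their poses are not given: they have to be found in the camera images.
- red_mid (a point): Tin to take: red domed lid, metal body, cylinder 42 mm across, 70 tall, 70-115 g. Point: on its axis half-way up; z up. Starts at z 68 mm, lid top z 103 mm, 8 mm above the deck. Push straight down 6 mm to a firm stop (about 4 N; 8 N is plenty), hold a moment, withdraw: it rises by a spring in 1.5 s to z 118 mm, lid top z 153 mm, 58 mm out of the deck, foot 12 mm deep, no catch. Grip it there or a few mm higher.
- green_mid (a point): Green-lidded tin, otherwise like the red one; same point. Stays latched (z 68 mm). The tins sit in a fixed wooden block, 100 x 272 mm, deck at z 95 mm, with three round 46 mm wells in a row, 85 mm apart; which tin is in which well varies. A latched tin shows only its dome: flat top 24 mm across, sloping sides.
- yellow_mid (a point): Yellow-lidded tin, otherwise like the red one; same point. Stays latched (z 68 mm). All three wells work alike: a push frees any tin, and a freed well does not latch again. Fingertips must stay above the deck (z 95 mm) when gripping a raised tin.
- pan_mid (a point): Shop scale, dark grey, fixed, with a flat bare metal pan 240 x 220 mm whose top is 100 mm above the counter. This point is the centre of the pan's top surface; x and y run along the pan's 240 and 220 mm sides, z up. The pan does not move. A tin standing here has its mid point 35 mm above this one.
Mind the look-alikes: they are no part of the job. Leave any orange or pink look-alike of the part that bears red_mid alone.

How it is judged (in metres and radians):
On the way:
1. the red tin has been pressed and has sprung up, standing in its well untouched by the gripper (height (world z) of red_mid between 0.111 and 0.123 m and distance of red_mid from where it was at the start of the episode below 0.056 m and angle between red_mid's own z axis and vertical below 0.2 rad and contact force between red_tin and the fingers below 0.05 N), for 0.1 s.
At the end, for the whole second after the job is handed in: The red tin stands upright (within 10 degrees), at rest and released, on the scale's pan, its axis within 50 mm of the pan's centre; the green and yellow tins are still latched down in their wells (moved less than 15 mm) (horizontal distance between red_mid and pan_mid below 0.05 m and z of red_mid in the frame of pan_mid between 0.028 and 0.042 m and angle between red_mid's own z axis and vertical below 0.17 rad and linear speed of red_tin below 0.03 m/s and contact force between red_tin and the fingers below 0.05 N and height (world z) of each of green_mid, yellow_mid below 0.08 m and distance of each of green_mid, yellow_mid from where it was at the start of the episode below 0.015 m); the robot touches nothing.
It fails at once if the green or yellow tin springs up or is pulled out of the block (height (world z) of any of green_mid, yellow_mid above 0.09 m).
It fails at once if the red tin is thrown or dropped (faster than 0.6 m/s, a fall of about 18 mm, with the fingers off it) (linear speed of red_tin above 0.6 m/s and contact force between red_tin and the fingers below 0.05 N).
It also fails if it takes over 54 s, if anything falls off the work surface, if the arm or the gripper's body presses on something with over 40 N, if the wrist force passes 120 N, or if a joint passes its speed limit or range.

### The arm

A 6-joint arm with a two-finger parallel gripper is mounted at the origin on the work surface. World frame = base frame: x ahead of the robot, y to its left, z up, the work surface at z = 0. Lengths are in m, angles in degrees, forces in N, time in s.
With the tool pointing down it reaches from about 0.35 to 0.925 m from the base axis. Payload 6.4 kg.
Tool frame: the origin (TCP) lies between the finger pads; the fingertips stand 19 mm ahead of it and the grasp point (between the pads) is the TCP (nose_length is the distance from the TCP to the fingertips, in m); z points along the fingers, x is the direction in which the jaws open and shut, and the axes are right-handed (so a half turn about z gives the same grasp; the last joint's range is limited). The gripper opens to 85 mm and grips with 20 to 120 N. Pads are 22 mm wide; open, the fingers measure 114 mm over their backs; the gripper's body (76 mm by 85 mm) begins 54 mm behind the grasp point. The pads swing forward as they close: fully open they stand 13 mm farther back than shut.
Start: joints at [55.056, 14.043, 89.255, -0, 76.702, -9.975], TCP at [0.274, 0.589, 0.22] pointing down, gripper open.
Joint ranges: [-179.41, 179.41], [-58.25, 129.5], [7.25, 145.43], [-54.29, 234.29], [11.92, 165.04], [-157.13, 157.13]. Speed limits (degrees/s): [147.25, 147.25, 180, 180, 180, 180].

### API

Orientations are given as [roll, pitch, yaw] about the fixed x, y, z axes, in that order (R = Rz(yaw) Ry(pitch) Rx(roll)).
In Python, from cell import read_state, grab_frame, camera_params, sign_off, nose_length gives the robot as it stands. The module is installed in compiled form; this text tells all that it offers.
- The arm moves only by the tool send_rows, never from a script. Its argument "commands" is a list that holds one entry, the list of rows, each a list of 7 numbers: the shift along the tool's x, y, z in m, then the turn, a rotation vector about the tool's x, y, z in rad, then the closure, from 0 (fully open) to 1 (shut). In form: [[[dx, dy, dz, wx, wy, wz, gripper], ...]]. A call has exactly 5 rows; each row is the pose to reach, as a shift and turn from the pose commanded when the call began, along the tool's axes at that moment; what a row does not reach only later rows make up. A row lasts 1/8 s, in which the tool goes at most 62.5 mm and 10.7 degrees, less where a joint would pass 70% of its speed; a pose out of reach is approached as far as the arm can. A call with a gripper value outside its range is refused whole. The fingers move at their own pace and stop on an object; "squeeze" is the grip in N (left out, the last holds). Time passes only in rows, so rows that repeat a pose let the fingers close, or fill a call up. It gives the time, the measured TCP pose, the force and the opening at its end, in the units of the state.
- read_state(): the state, without advancing time (a new reading comes with each control period).
- grab_frame(name): name is "side" or "top"; returns (picture, depth): 400x640x3 uint8, blue, green, red; 400x640 float32, m along the optical axis (not along the pixel's ray), 0 where there is no reading.
- camera_params(name): a dict with "fx", "fy", "cx", "cy" (pixels), "k1" (the pictures are not rectified: a ray, as slopes to the right and down, at radius r is drawn at 1 + k1 r^2 times it, then the intrinsics apply), "R" (3x3) and "t" (3): a world point X has camera coordinates R X + t. Camera axes: x right, y down, z forward; pixel columns grow to the right and rows downward; lengths in m; the calibration is good to about 2 mm. A picture is of the moment at which its call begins. camera_params takes no time and is no camera call.
- sign_off(): hands the job in, once; it reports no verdict.
The state is a dict: "clock": time; "joints": joint angles; "qd": joint speeds; "joint_torque": joint torques, N m; "eef_pos": TCP position; "tcp_rot": TCP orientation; "ft_force": force on the tool from outside, world axes, zero at the start; "torque": the same for the moment, N m; "opening": finger opening in m.
Only numpy, scipy, OpenCV 4.12 (cv2) and the standard library are available. Lean on these libraries where they do the work, as an engineer would, in place of code of your own. Each camera call takes 0.05 s, during which the arm holds its last target. There are 200 camera calls.

## Working session

There is one attempt and no reset: what is moved stays moved. The work goes in short steps, Python scripts to look and compute and a tool call to move; the robot and the scene stay as the last step left them, time stands still between calls to the robot, and variables do not carry over. Pictures are saved under pics/ and viewed, about 8 in all and at most 12, crops included, and the job is handed in when it is done.

Besides the shell and the picture viewer there is one more tool, called after "Request:" as name(argument=value, ...), one argument or row to a line, values as JSON. send_rows: Moves the arm, as the interface text tells. Its arguments: {"type":"object","properties":{"commands":{"type":"array","items":{"type":"array","items":{"type":"array","items":{"type":"number"}}}},"squeeze":{"type":"number"}},"required":["commands"]}

```bash
mkdir -p pics
cat > h.py <<'E'
import numpy as np, cv2
from cell import *
def ray(c,u,v):
    p=camera_params(c); x=(u-p["cx"])/p["fx"]; y=(v-p["cy"])/p["fy"]
    a,b=x,y
    for _ in range(20):
        s=1+p["k1"]*(a*a+b*b); a,b=x/s,y/s
    R=np.array(p["R"]); t=np.array(p["t"]); return -R.T@t, R.T@np.array([a,b,1.])
def plane(c,u,v,z):
    o,d=ray(c,u,v); return o+d*(z-o[2])/d[2]
def pt(c,u,v,depth):
    o,d=ray(c,u,v); return o+d*depth
E
python3 - <<'E'
from h import *
print(read_state(), nose_length)
for c in("top","side"):
    im,d=grab_frame(c); cv2.imwrite(f"pics/{c}0.png",im); np.save(f"{c}0.npy",d)
    p=camera_params(c); print(c,p["fx"],p["k1"],ray(c,320,200))
E
```

```text
{'clock': 0.0, 'joints': array([ 5.50546434e+01,  1.40835763e+01,  8.93265884e+01, -2.18684420e-03,
        7.67033696e+01, -9.97629173e+00]), 'qd': array([ 0.01384464, -0.0163455 ,  0.01828135,  0.02694929, -0.0348699 ,
        0.11851388]), 'joint_torque': array([ 2.25474832e-03, -4.29510677e+01, -3.26128793e+01, -7.98670271e-05,
        5.27910641e-03, -3.71753700e-06]), 'eef_pos': array([0.27404926, 0.58874113, 0.21847068]), 'tcp_rot': array([-1.79982426e+02,  1.12186226e-01,  6.50314574e+01]), 'ft_force': array([0.96360367, 0.22403626, 0.68729002]), 'torque': array([ 0.01994873, -0.01224418,  0.00276693]), 'opening': 0.08545814123070983} 0.019
top 370.57178738472356 -0.019149073714518 (array([ 0.36702043, -0.07248141,  0.96329209]), array([ 0.12427145,  0.02888374, -0.99193888]))
side 377.66498455954843 -0.07686799897479335 (array([ 0.0682728 , -0.61079041,  0.60111035]), array([ 0.47902542,  0.65014214, -0.59007009]))
```

View pics/top0.png

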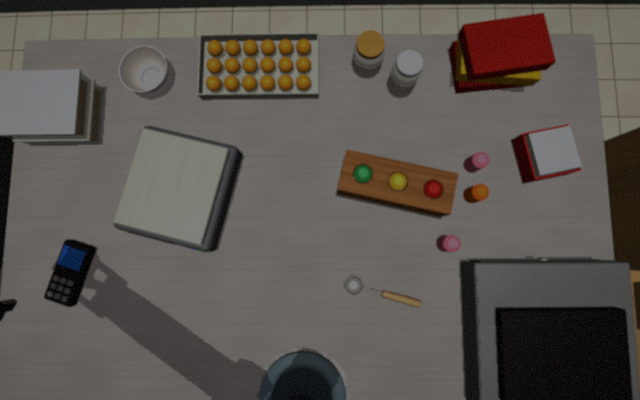

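View pics/side0.png

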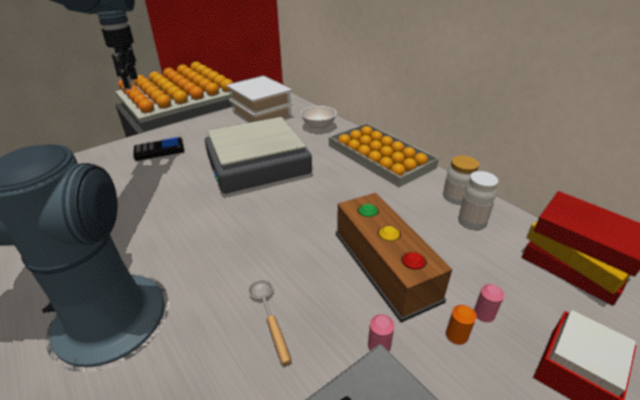

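Top view: the red lid in the block is at (433,188), yellow at (398,181) and green at (362,173). The look-alikes are orange at (480,192) and pink at (480,160) and (451,243), all standing outside the block. I choose (433,188). The scale pan is around (178,185).

Run:
```python
from h import *
im=cv2.imread("pics/top0.png"); D=np.load("top0.npy")
hsv=cv2.cvtColor(im,cv2.COLOR_BGR2HSV)
P={}
def lid(c,im,box,lo,hi,n):
    x0,y0,x1,y1=box; h=cv2.cvtColor(im,cv2.COLOR_BGR2HSV).astype(int); H=(h[...,0]+20)%180
    m=((H>=lo)&(H<=hi)&(h[...,1]>150)&(h[...,2]>60)).astype(np.uint8); k=np.zeros_like(m); k[y0:y1,x0:x1]=m[y0:y1,x0:x1]
    nn,L,S,C=cv2.connectedComponentsWithStats(k); i=1+np.argmax(S[1:,4]); u,v=C[i]
    p=plane(c,u,v,.100); print(c,n,S[i],(u,v),p); return p
for n,lo,hi in(("red",12,26),("yel",40,53),("grn",65,110)):
    lid("top",im,(335,150,460,215),lo,hi,n); 
s=cv2.imread("pics/side0.png")
for n,lo,hi in(("red",12,26),("yel",40,53),("grn",65,110)):
    lid("side",s,(335,195,450,312),lo,hi,n)
# pan: bright, unsaturated
m=((hsv[...,2]>135)&(hsv[...,1]<70)).astype(np.uint8); k=np.zeros_like(m);k[120:250,110:245]=m[120:250,110:245]
k=cv2.morphologyEx(k,cv2.MORPH_OPEN,np.ones((5,5)))
cs=max(cv2.findContours(k,0,2)[0],key=cv2.contourArea); r=cv2.minAreaRect(cs); print(r)
b=cv2.boxPoints(r); w=np.array([plane("top",*q,.1) for q in b]); print(w,w.mean(0),np.linalg.norm(np.diff(w,axis=0),axis=1))
print("depth pan",[pt("top",u,v,D[v,u])[2] for u,v in((178,185),(150,200),(200,180))],"deck",pt("top",415,184,D[184,415]))
o=cv2.resize(im[140:225,100:470],None,fx=2.1,fy=2.1); c2=cv2.resize(im[145:220,335:500],None,fx=4.7,fy=4.7,interpolation=2)
cv2.imwrite("pics/crop.png",c2)
```

```text
top red [424 180  18  18 253] (np.float64(432.70355731225294), np.float64(188.7905138339921)) [ 0.50070453 -0.31197401  0.1       ]
top yel [389 172  18  19 263] (np.float64(397.51330798479086), np.float64(180.89733840304183)) [ 0.51983056 -0.22997176  0.1       ]
top grn [355 165  16  17 161] (np.float64(362.3229813664596), np.float64(173.33540372670808)) [ 0.5383175  -0.14743554  0.1       ]
side red [402 252  24  17 297] (np.float64(413.45454545454544), np.float64(260.2996632996633)) [ 0.495884   -0.31726699  0.1       ]
side yel [379 226  21  15 252] (np.float64(388.9484126984127), np.float64(233.12698412698413)) [ 0.51512027 -0.23498437  0.1       ]
side grn [359 205  19  11 151] (np.float64(367.79470198675494), np.float64(210.10596026490066)) [ 0.53358569 -0.15296028  0.1       ]Traceback (most recent call last):
  File "<stdin>", line 18, in <module>
ValueError: max() iterable argument is empty
```

Run:
```python
from h import *
im=cv2.imread("pics/top0.png"); D=np.load("top0.npy")
hsv=cv2.cvtColor(im,cv2.COLOR_BGR2HSV)
print(hsv[185,178],hsv[185,232],hsv[150,260],hsv[230,120])
b,g,r=[int(x) for x in im[185,178]]
m=(np.abs(im.astype(int)-im[185,178]).max(2)<28).astype(np.uint8); k=np.zeros_like(m);k[120:250,110:245]=m[120:250,110:245]
k=cv2.morphologyEx(cv2.morphologyEx(k,cv2.MORPH_CLOSE,np.ones((3,3))),cv2.MORPH_OPEN,np.ones((9,9)))
cs=max(cv2.findContours(k,0,2)[0],key=cv2.contourArea); r=cv2.minAreaRect(cs); print(r)
b=cv2.boxPoints(r); w=np.array([plane("top",*q,.1) for q in b]); print(w,w.mean(0),np.linalg.norm(np.diff(w,axis=0),axis=1))
print("depth pan",[pt("top",u,v,D[v,u])[2] for u,v in((178,185),(150,200),(200,180))],"deck",pt("top",415,184,D[184,415]))
for a,c in (((432.7,188.8),(413.45,260.3)),((397.5,180.9),(388.95,233.1))):
    o1,d1=ray("top",*a);o2,d2=ray("side",*c)
    s=np.linalg.lstsq(np.c_[d1,-d2],o2-o1,rcond=None)[0]; print(o1+d1*s[0],o2+d2*s[1])
c2=cv2.resize(im[120:260,100:500],None,fx=2,fy=2,interpolation=2)
cv2.polylines(c2,[np.int32((b-[100,120])*2)],True,(255,0,255),1)
cv2.imwrite("pics/crop.png",c2)
```

```text
[ 27  23 122] [140  28  27] [ 13  17 108] [17 19 96]
((157.44117736816406, 178.7353057861328), (120.54020690917969, 106.95820617675781), 14.03624439239502)
[[0.4389171  0.51086556 0.1       ]
 [0.6947596  0.46468796 0.1       ]
 [0.61803564 0.17210245 0.1       ]
 [0.3697831  0.2261455  0.1       ]] [0.53037386 0.34345037 0.1       ] [0.25997645 0.30247785 0.25406687]
depth pan [np.float64(0.10161923088044511), np.float64(0.10176550581677102), np.float64(0.10080626005847837)] deck [ 0.51277222 -0.27153753  0.09695452]
[ 0.50166261 -0.31372178  0.09366676] [ 0.50137431 -0.31348849  0.09355741]
[ 0.52081989 -0.23096621  0.09437546] [ 0.52033493 -0.23059442  0.09422181]
```

View pics/crop.png

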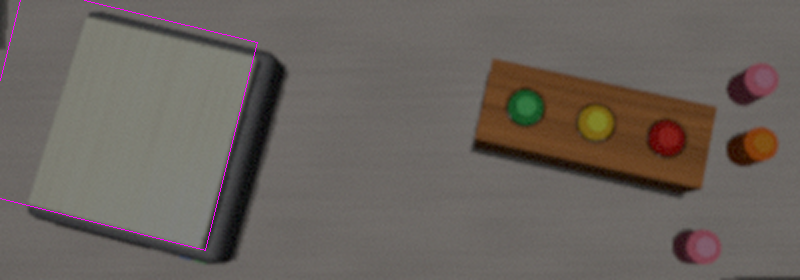

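The crop confirms the choice: crop (666,138) is the red dome at the right end of the block. Orange and pink stand outside it. The mask for the pan leaked onto the counter, so I'll use the pan corners I can see.

```bash
cat >> h.py <<'E'
from scipy.spatial.transform import Rotation as Ro
def go(x,y,z,yaw):
    s=read_state(); R=Ro.from_euler("xyz",s["tcp_rot"],degrees=True); T=Ro.from_euler("xyz",[180,0,yaw],degrees=True)
    print("t",s["clock"],"pos",s["eef_pos"],s["tcp_rot"],"F",s["ft_force"],"open",s["opening"])
    print("shift",R.inv().apply(np.array([x,y,z])-s["eef_pos"]).round(4),"turn",(R.inv()*T).as_rotvec().round(4))
E
python3 - <<'E'
from h import *
w=np.array([plane("top",*q,.1) for q in((146,127.5),(228,146),(203,245),(116,224))]); print(w,w.mean(0),np.linalg.norm(np.diff(w,axis=0),axis=1))
go(.5005,-.3125,.19,12.9)
E
```

```text
[[0.65493524 0.3769814  0.1       ]
 [0.60686275 0.17390988 0.1       ]
 [0.37032947 0.22602558 0.1       ]
 [0.41973802 0.43640787 0.1       ]] [0.51296637 0.30333118 0.1       ] [0.20868399 0.2422066  0.21610625]
t 0.1 pos [0.27408424 0.58881812 0.21858815] [-1.79982626e+02  9.87404555e-02  6.50290420e+01] F [0.1446552  0.69392267 0.23479102] open 0.0855189960825129
shift [-0.7214  0.5858  0.0297] turn [5.000e-04 1.700e-03 9.098e-01]
```

Request:
send_rows(
  commands=[
    [[-0.24,0.195,0,0,0,0.3,1],[-0.24,0.195,0,0,0,0.5,1],[-0.24,0.195,0,0,0,0.7,1],[-0.24,0.195,0,0,0,0.91,1],[-0.24,0.195,0,0,0,0.91,1]],
  ],
)

```text
clock: 0.72
eef_pos: [0.3497, 0.2874, 0.2192]
tcp_rot: [180.0, 0.0, 12.6]
ft_force: [1.8, -0.5, -0.3]
opening: 0.0
```

```bash
python3 -c "
from h import *
go(.5005,-.3125,.19,12.9)"
```

```text
t 0.725 pos [0.34972783 0.28740387 0.21923827] [1.79985243e+02 8.47333920e-03 1.25991564e+01] F [ 1.82201753 -0.48387684 -0.26746877] open 4.1474426629185385e-05
shift [0.0163 0.6183 0.0294] turn [ 0.0003  0.0001 -0.0053]
```

Request:
send_rows(
  commands=[
    [[0.008,0.309,0,0,0,0,1],[0.008,0.309,0,0,0,0,1],[0.008,0.309,0,0,0,0,1],[0.008,0.309,0,0,0,0,1],[0.008,0.309,0,0,0,0,1]],
  ],
)

```text
clock: 1.35
eef_pos: [0.4265, -0.0121, 0.2195]
tcp_rot: [180.0, -0.0, 12.9]
ft_force: [0.9, 0.4, -0.1]
opening: 0.0003
```

Request:
send_rows(
  commands=[
    [[0.008,0.309,0.02,0,0,0,1],[0.008,0.309,0.02,0,0,0,1],[0.008,0.309,0.02,0,0,0,1],[0.008,0.309,0.02,0,0,0,1],[0.008,0.309,0.02,0,0,0,1]],
  ],
)

```text
clock: 1.98
eef_pos: [0.5033, -0.3115, 0.1989]
tcp_rot: [-180.0, 0.0, 12.9]
ft_force: [0.8, -0.3, 0.9]
opening: 0.0002
```

```bash
python3 -c "
from h import *
go(.5005,-.3125,.14,12.9)"
```

```text
t 1.975 pos [ 0.50330944 -0.3115286   0.19893274] [-1.79963592e+02  1.35155808e-02  1.28541630e+01] F [ 0.84623902 -0.31488208  0.9494242 ] open 0.00024551141766675845
shift [-0.0029  0.0004  0.0589] turn [-0.0006  0.0002 -0.0008]
```

Request:
send_rows(
  commands=[
    [[-0.003,0,0.02,0,0,0,1],[-0.003,0,0.045,0,0,0,1],[-0.003,0,0.065,0,0,0,1],[-0.003,0,0.065,0,0,0,1],[-0.003,0,0.065,0,0,0,1]],
  ],
)

```text
clock: 2.6
eef_pos: [0.5008, -0.31, 0.1354]
tcp_rot: [179.9, -0.0, 12.9]
ft_force: [-1.4, 0.4, 1.3]
opening: -0.0002
```

```bash
python3 -c "
from h import *
go(.5005,-.3125,.115,12.9)
im,_=grab_frame('side'); cv2.imwrite('pics/s1.png',cv2.resize(im[150:330,310:490],None,fx=3.2,fy=3.2,interpolation=2))"
```

```text
t 2.6 pos [ 0.50084155 -0.31003886  0.13539112] [ 1.79942684e+02 -4.02988188e-02  1.29259623e+01] F [-1.42040331  0.40650076  1.27756733] open -0.00018332079922986442
shift [-0.0009  0.0023  0.0204] turn [ 0.001  -0.0007  0.0005]
```

View pics/s1.png

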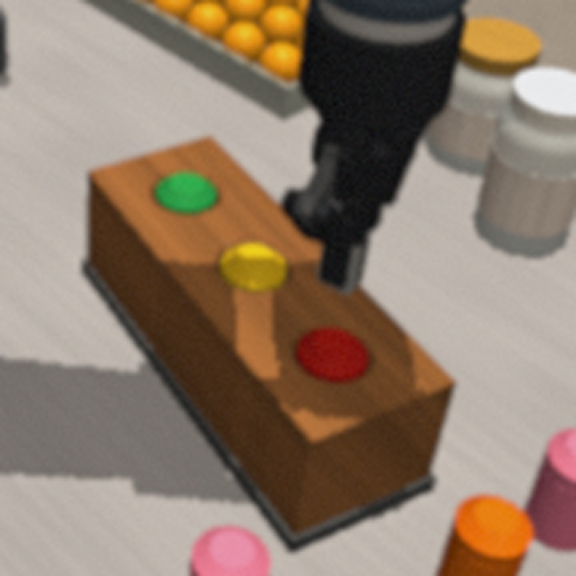

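```bash
python3 -c "
from h import *
print(plane('side',415.6,239,.1164),plane('side',413.8,261,.103))
for z in(.116,.13,.14): print(z,plane('side',415.6,239,z))
for c in ('top','side'):
  p=camera_params(c)
  for X in ((.5008,-.31,.1164),(.5008,-.3125,.103)):
    q=cv2.projectPoints(np.array([X]),cv2.Rodrigues(np.array(p['R']))[0],np.array(p['t']),np.array([[p['fx'],0,p['cx']],[0,p['fy'],p['cy']],[0,0,1]]),np.array([p['k1'],0,0,0.]))[0]; print(c,q)
print(read_state()['joints'])
im,_=grab_frame('top'); cv2.imwrite('pics/t1.png',cv2.resize(im[120:260,320:520],None,fx=3,fy=3,interpolation=2))"
```

```text
[ 0.52807284 -0.2912205   0.1164    ] [ 0.49246073 -0.32063484  0.103     ]
0.116 [ 0.52845229 -0.29095677  0.116     ]
0.13 [ 0.51517178 -0.30018699  0.13      ]
0.14 [ 0.5056857  -0.30677999  0.14      ]
top [[[433.78346481 187.65503703]]]
top [[[433.27684106 188.55155018]]]
side [[[413.43927102 250.57649356]]]
side [[[413.50895634 256.536605  ]]]
[-4.27862203e+01  1.10619784e+01  1.01998583e+02 -4.40058347e-04
  6.68152950e+01 -5.57066267e+01]
```

View pics/t1.png

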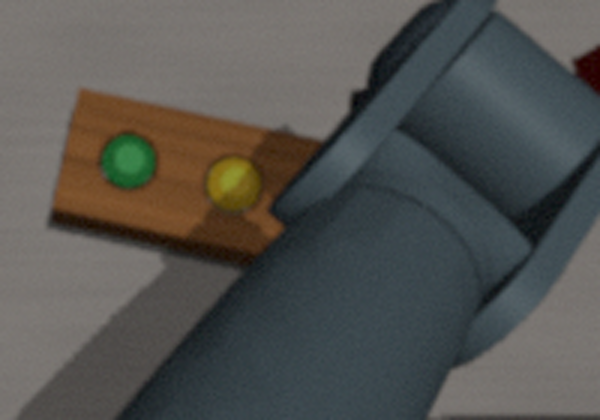

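The side view puts the fingertips at about px (416,240), where I expected row 250. That is about 2 cm too high or too far back, so I'll check with depth.

```bash
python3 -c "
from h import *
im,D=grab_frame('side')
for v in range(205,268,3):
  print(v,[ (u,)+tuple((pt('side',u,v,D[v,u])*1000).round().astype(int)) for u in (410,414,418,422)])
h=cv2.cvtColor(im,cv2.COLOR_BGR2HSV)
print(h[225:250:3,416])"
```

```text
205 [(410, np.int64(455), np.int64(-321), np.int64(249)), (414, np.int64(460), np.int64(-324), np.int64(249)), (418, np.int64(467), np.int64(-327), np.int64(248)), (422, np.int64(477), np.int64(-327), np.int64(242))]
208 [(410, np.int64(451), np.int64(-325), np.int64(248)), (414, np.int64(473), np.int64(-316), np.int64(232)), (418, np.int64(471), np.int64(-325), np.int64(238)), (422, np.int64(480), np.int64(-326), np.int64(234))]
211 [(410, np.int64(450), np.int64(-327), np.int64(244)), (414, np.int64(464), np.int64(-323), np.int64(235)), (418, np.int64(487), np.int64(-315), np.int64(218)), (422, np.int64(490), np.int64(-321), np.int64(221))]
214 [(410, np.int64(445), np.int64(-331), np.int64(243)), (414, np.int64(451), np.int64(-334), np.int64(241)), (418, np.int64(485), np.int64(-317), np.int64(215)), (422, np.int64(486), np.int64(-324), np.int64(218))]
217 [(410, np.int64(443), np.int64(-333), np.int64(239)), (414, np.int64(449), np.int64(-336), np.int64(238)), (418, np.int64(496), np.int64(-311), np.int64(199)), (422, np.int64(488), np.int64(-324), np.int64(211))]
220 [(410, np.i
[... 2870 characters left out ...]
t64(-318), np.int64(104)), (418, np.int64(502), np.int64(-323), np.int64(104)), (422, np.int64(509), np.int64(-326), np.int64(102))]
262 [(410, np.int64(485), np.int64(-318), np.int64(103)), (414, np.int64(491), np.int64(-322), np.int64(102)), (418, np.int64(497), np.int64(-327), np.int64(103)), (422, np.int64(505), np.int64(-330), np.int64(100))]
265 [(410, np.int64(484), np.int64(-320), np.int64(97)), (414, np.int64(488), np.int64(-326), np.int64(100)), (418, np.int64(493), np.int64(-331), np.int64(100)), (422, np.int64(502), np.int64(-333), np.int64(96))]
[[115  59  26]
 [ 45  28  18]
 [ 83  51  20]
 [144  64  20]
 [ 50  33  23]
 [ 11  74  72]
 [ 14 162 101]
 [ 13 162 110]
 [ 13 164 112]]
```

Depth confirms the fingers' xy but shows their lower end near z≈0.15, so the height is uncertain. I'll descend carefully and watch the force.

Request:
send_rows(
  commands=[
    [[-0.002,0.0045,0.002,0,0,0,1],[-0.002,0.0045,0.005,0,0,0,1],[-0.002,0.0045,0.008,0,0,0,1],[-0.002,0.0045,0.01,0,0,0,1],[-0.002,0.0045,0.01,0,0,0,1]],
  ],
)

```text
clock: 3.38
eef_pos: [0.4993, -0.3148, 0.1242]
tcp_rot: [-180.0, 0.0, 12.9]
ft_force: [-0.8, -0.3, 1.4]
opening: 0.0
```

Request:
send_rows(
  commands=[
    [[0,0,0.001,0,0,0,1],[0,0,0.002,0,0,0,1],[0,0,0.003,0,0,0,1],[0,0,0.003,0,0,0,1],[0,0,0.003,0,0,0,1]],
  ],
)

```text
clock: 4.0
eef_pos: [0.4995, -0.315, 0.1216]
tcp_rot: [180.0, -0.0, 12.9]
ft_force: [-1.1, -0.1, -1.0]
opening: 0.0003
```

```bash
python3 -c "
from h import *
go(.5,-.3145,.115,12.9)
im,D=grab_frame('side'); cv2.imwrite('pics/s2.png',cv2.resize(im[180:280,350:480],None,fx=5,fy=5,interpolation=2))"
```

```text
t 4.0 pos [ 0.49945546 -0.31501124  0.12161179] [ 1.79996671e+02 -1.30269195e-03  1.28896095e+01] F [-1.12879477 -0.13234566 -1.02880873] open 0.0002894306941323424
shift [ 0.0006 -0.0004  0.0066] turn [ 0.0001 -0.     -0.0002]
```

View pics/s2.png

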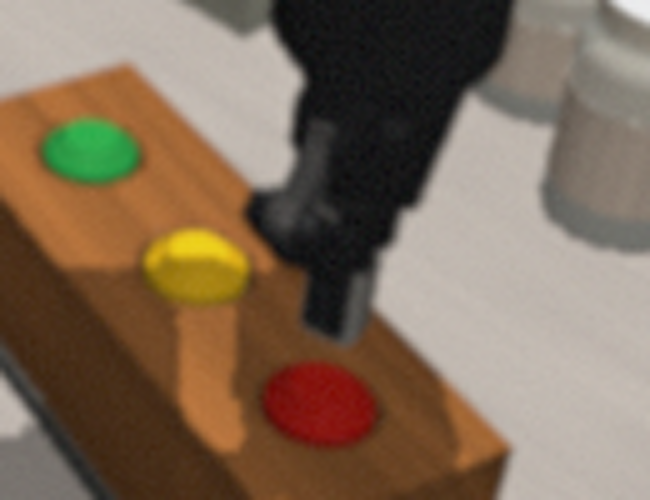

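Finger bottom is at crop (340,342) and the lid at (320,405), so there is still a visible gap with the tip above the lid. I'll keep going down in small steps and read the force.

Request:
send_rows(
  commands=[
    [[0,0,0.001,0,0,0,1],[0,0,0.002,0,0,0,1],[0,0,0.003,0,0,0,1],[0,0,0.003,0,0,0,1],[0,0,0.003,0,0,0,1]],
  ],
)

```text
clock: 4.68
eef_pos: [0.4995, -0.315, 0.1186]
tcp_rot: [180.0, -0.0, 12.9]
ft_force: [-0.1, -0.0, -0.4]
opening: -0.0002
```

```bash
python3 -c "
from h import *
go(.5,-.3145,.115,12.9)
im,D=grab_frame('side')
for v in range(236,268,2):
  print(v,[ tuple((pt('side',u,v,D[v,u])*1000).round().astype(int).tolist()) for u in range(408,430,3)])"
```

```text
t 4.675 pos [ 0.49948692 -0.31499149  0.11860689] [ 1.79997850e+02 -2.37007022e-03  1.28919072e+01] F [-0.06863262 -0.01281144 -0.44756558] open -0.00015080294350054054
shift [ 0.0006 -0.0004  0.0036] turn [ 0.     -0.     -0.0001]
236 [(542, -263, 97), (485, -311, 162), (463, -333, 189), (468, -335, 188), (477, -334, 182), (496, -327, 167), (665, -224, 1), (670, -229, 2)]
238 [(537, -267, 97), (484, -312, 158), (486, -317, 160), (470, -334, 182), (495, -323, 160), (498, -327, 161), (659, -228, 1), (665, -233, 1)]
240 [(534, -270, 95), (484, -313, 154), (485, -318, 157), (486, -324, 160), (495, -324, 156), (500, -326, 155), (654, -233, 1), (658, -238, 2)]
242 [(529, -274, 96), (484, -313, 150), (485, -319, 153), (487, -324, 155), (494, -325, 152), (502, -326, 148), (649, -237, 0), (655, -241, 0)]
244 [(524, -279, 97), (484, -314, 145), (489, -317, 145), (488, -324, 150), (495, -325, 147), (503, -326, 143), (552, -300, 96), (649, -246, 1)]
246 [(519, -283, 98), (485, -314, 140), (486, -320, 144), (487, -325, 147), (494, -326, 144), (507, -324, 135), (548, -304, 96), (552, -308, 97)]
2
[... 742 characters left out ...]
492, -314, 105), (497, -317, 105), (503, -319, 103), (506, -324, 105), (514, -325, 100), (522, -326, 96), (526, -329, 96)]
260 [(487, -311, 101), (489, -317, 105), (494, -320, 104), (498, -323, 104), (503, -326, 104), (510, -328, 101), (519, -328, 95), (523, -333, 96)]
262 [(484, -315, 101), (489, -318, 100), (491, -323, 103), (494, -327, 104), (500, -329, 102), (506, -331, 100), (517, -331, 93), (518, -337, 97)]
264 [(482, -316, 98), (486, -320, 99), (489, -324, 100), (493, -328, 101), (499, -331, 99), (505, -333, 97), (511, -335, 95), (514, -340, 96)]
266 [(480, -319, 96), (484, -323, 97), (488, -326, 97), (492, -330, 98), (496, -334, 98), (504, -335, 94), (506, -339, 96), (512, -342, 94)]
```

Depth again puts the tip ~30 mm above the lid, correctly centred, and there is no contact force.

Request:
send_rows(
  commands=[
    [[0,0,0.001,0,0,0,1],[0,0,0.002,0,0,0,1],[0,0,0.003,0,0,0,1],[0,0,0.004,0,0,0,1],[0,0,0.005,0,0,0,1]],
  ],
)

```text
clock: 5.35
eef_pos: [0.4994, -0.315, 0.1135]
tcp_rot: [-180.0, 0.0, 12.9]
ft_force: [0.2, 0.0, 0.5]
opening: 0.0001
```

Request:
send_rows(
  commands=[
    [[0,0,0.001,0,0,0,1],[0,0,0.002,0,0,0,1],[0,0,0.003,0,0,0,1],[0,0,0.004,0,0,0,1],[0,0,0.005,0,0,0,1]],
  ],
)

```text
clock: 5.98
eef_pos: [0.4995, -0.315, 0.1085]
tcp_rot: [-180.0, -0.0, 12.9]
ft_force: [-0.5, 0.1, -0.7]
opening: -0.0002
```

```bash
python3 -c "
from h import *
go(.5,-.3145,.115,12.9)
im,D=grab_frame('side')
for v in range(240,264,2):
  print(v,[ tuple((pt('side',u,v,D[v,u])*1000).round().astype(int).tolist()) for u in range(411,426,3)])"
```

```text
t 5.975 pos [ 0.49945879 -0.31497125  0.10852844] [-1.79998834e+02 -1.62555758e-03  1.28897352e+01] F [-0.53278445  0.06836639 -0.741751  ] open -0.00016885729326251287
shift [ 0.0006 -0.0003 -0.0065] turn [-0.     -0.     -0.0002]
240 [(468, -324, 171), (459, -336, 185), (472, -333, 175), (494, -325, 157), (499, -327, 155)]
242 [(485, -313, 149), (469, -330, 171), (472, -334, 171), (494, -325, 152), (502, -326, 149)]
244 [(483, -315, 146), (485, -320, 149), (486, -325, 153), (495, -325, 148), (505, -325, 141)]
246 [(484, -315, 141), (487, -319, 143), (487, -325, 147), (494, -326, 144), (507, -324, 135)]
248 [(485, -315, 136), (487, -320, 138), (489, -325, 141), (494, -327, 139), (509, -324, 129)]
250 [(485, -316, 132), (486, -321, 135), (491, -324, 134), (496, -327, 133), (536, -307, 95)]
252 [(507, -301, 102), (488, -321, 129), (493, -324, 128), (497, -327, 127), (531, -311, 95)]
254 [(501, -306, 104), (505, -310, 105), (494, -323, 122), (521, -312, 97), (526, -315, 97)]
256 [(496, -310, 105), (501, -313, 104), (505, -317, 105), (510, -320, 104), (523, -318, 95)]
258 [(493, -313, 104), (497, -317, 105), (503, -319, 103), (506, -323, 104), (515, -324, 100)]
260 [(488, -318, 106), (494, -320, 104), (498, -323, 104), (502, -327, 105), (510, -328, 101)]
262 [(487, -319, 102), (491, -322, 103), (497, -325, 101), (501, -329, 102), (508, -330, 98)]
```

Request:
send_rows(
  commands=[
    [[0,0,0.003,0,0,0,1],[0,0,0.006,0,0,0,1],[0,0,0.009,0,0,0,1],[0,0,0.012,0,0,0,1],[0,0,0.013,0,0,0,1]],
  ],
)

```text
clock: 6.65
eef_pos: [0.4993, -0.3149, 0.0952]
tcp_rot: [-180.0, 0.0, 12.9]
ft_force: [-0.1, 0.1, -0.4]
opening: -0.0002
```

Request:
send_rows(
  commands=[
    [[0,0,0.001,0,0,0,1],[0,0,0.002,0,0,0,1],[0,0,0.003,0,0,0,1],[0,0,0.004,0,0,0,1],[0,0,0.004,0,0,0,1]],
  ],
)

```text
clock: 7.28
eef_pos: [0.4995, -0.315, 0.0916]
tcp_rot: [180.0, -0.0, 12.9]
ft_force: [-0.1, -0.5, 0.4]
opening: 0.0003
```

```bash
python3 -c "
from h import *
go(.5,-.3145,.115,12.9)
im,D=grab_frame('side'); cv2.imwrite('pics/s3.png',cv2.resize(im[180:280,350:480],None,fx=5,fy=5,interpolation=2))
for v in range(250,264,2):
  print(v,[ tuple((pt('side',u,v,D[v,u])*1000).round().astype(int).tolist()) for u in range(411,426,3)])"
```

```text
t 7.275 pos [ 0.49949342 -0.31502346  0.09164235] [ 1.79993768e+02 -3.69596086e-03  1.28911050e+01] F [-0.10000307 -0.53042654  0.4347565 ] open 0.00026639853531509064
shift [ 0.0006 -0.0004 -0.0234] turn [ 0.0001 -0.0001 -0.0002]
250 [(483, -317, 134), (470, -332, 152), (490, -325, 135), (495, -327, 134), (536, -307, 95)]
252 [(485, -317, 128), (486, -322, 131), (492, -324, 128), (498, -326, 127), (530, -312, 96)]
254 [(488, -315, 120), (486, -323, 126), (494, -323, 122), (498, -327, 123), (526, -315, 97)]
256 [(488, -316, 115), (487, -323, 121), (494, -324, 117), (501, -326, 115), (523, -318, 95)]
258 [(486, -318, 112), (486, -324, 118), (494, -325, 113), (507, -323, 104), (514, -325, 100)]
260 [(488, -317, 106), (493, -320, 105), (495, -326, 108), (504, -326, 103), (510, -328, 100)]
262 [(487, -318, 102), (491, -323, 103), (495, -326, 103), (501, -328, 101), (506, -332, 100)]
```

View pics/s3.png

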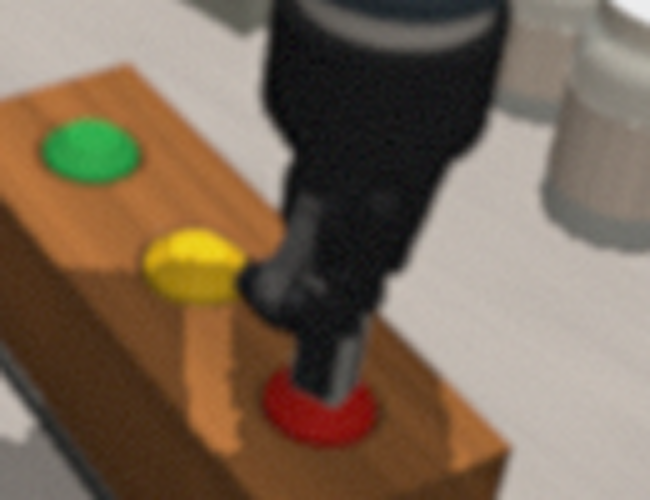

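Tip (crop 330,400) is a few mm above the red lid and centred. Now pressing.

Request:
send_rows(
  commands=[
    [[0,0,0.001,0,0,0,1],[0,0,0.002,0,0,0,1],[0,0,0.003,0,0,0,1],[0,0,0.004,0,0,0,1],[0,0,0.005,0,0,0,1]],
  ],
)

```text
clock: 7.95
eef_pos: [0.4995, -0.315, 0.0865]
tcp_rot: [180.0, -0.0, 12.9]
ft_force: [0.2, 0.7, 1.9]
opening: 0.0001
```

Request:
send_rows(
  commands=[
    [[0,0,0.001,0,0,0,1],[0,0,0.002,0,0,0,1],[0,0,0.002,0,0,0,1],[0,0,0.003,0,0,0,1],[0,0,0.003,0,0,0,1]],
  ],
)

```text
clock: 8.57
eef_pos: [0.5001, -0.3157, 0.0854]
tcp_rot: [179.9, -0.0, 12.9]
ft_force: [-2.5, 1.1, 11.0]
opening: -0.0001
```

Request:
send_rows(
  commands=[
    [[0,0,0,0,0,0,1],[0,0,0,0,0,0,1],[0,0,-0.03,0,0,0,1],[0,0,-0.08,0,0,0,1],[0,0,-0.12,0,0,0,1]],
  ],
)

```text
clock: 9.2
eef_pos: [0.4995, -0.3151, 0.2049]
tcp_rot: [180.0, -0.0, 12.9]
ft_force: [0.0, -0.1, -0.4]
opening: -0.0001
```

Request:
send_rows(
  commands=[
    [[0,0,0,0,0,0,0],[0,0,0,0,0,0,0],[0,0,0,0,0,0,0],[0,0,0,0,0,0,0],[0,0,0,0,0,0,0]],
  ],
)

```text
clock: 9.82
eef_pos: [0.4992, -0.3148, 0.2029]
tcp_rot: [-179.9, 0.0, 12.9]
ft_force: [-0.2, 0.0, 0.3]
opening: 0.0852
```

Request:
send_rows(
  commands=[
    [[0,0,0,0,0,0,0],[0,0,0,0,0,0,0],[0,0,0,0,0,0,0],[0,0,0,0,0,0,0],[0,0,0,0,0,0,0]],
  ],
)

```text
clock: 10.45
eef_pos: [0.4995, -0.315, 0.2036]
tcp_rot: [180.0, -0.0, 12.9]
ft_force: [-0.1, 0.6, 0.4]
opening: 0.0853
```

Request:
send_rows(
  commands=[
    [[0,0,0,0,0,0,0],[0,0,0,0,0,0,0],[0,0,0,0,0,0,0],[0,0,0,0,0,0,0],[0,0,0,0,0,0,0]],
  ],
)

```text
clock: 11.08
eef_pos: [0.4994, -0.315, 0.2036]
tcp_rot: [-180.0, 0.0, 12.9]
ft_force: [0.5, 0.7, -0.2]
opening: 0.0855
```

```bash
python3 -c "
from h import *
go(.5,-.3145,.115,12.9)
im,D=grab_frame('side'); cv2.imwrite('pics/s4.png',cv2.resize(im[150:290,340:480],None,fx=4,fy=4,interpolation=2)); np.save('s4.npy',D)"
```

```text
t 11.075 pos [ 0.49944729 -0.31496931  0.20358873] [-1.79999084e+02  3.39711600e-03  1.28940077e+01] F [ 0.52991735  0.71345828 -0.22968875] open 0.08548152154384325
shift [ 0.0006 -0.0003  0.0886] turn [-0.      0.0001 -0.0001]
```

View pics/s4.png

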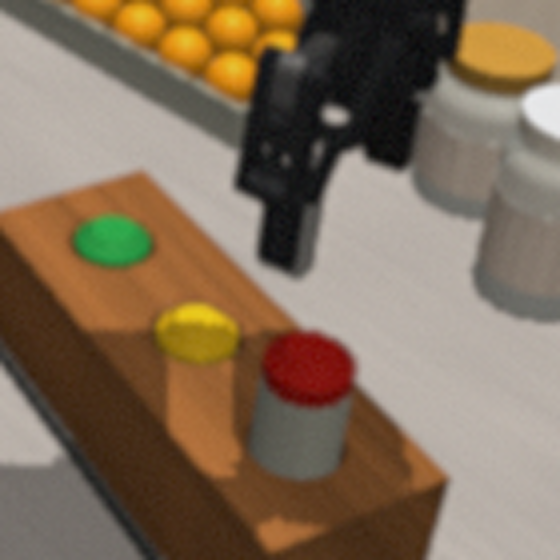

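Image: red tin standing up, lid at crop (308,368), untouched. Green and yellow are still down, and the fingers are open above. I'll measure the lid centre and the open fingertip height.

Run:
```python
from h import *
D=np.load('s4.npy'); im,_=grab_frame('side')
h=cv2.cvtColor(im,cv2.COLOR_BGR2HSV).astype(int); m=(((h[...,0]+20)%180<26)&((h[...,0]+20)%180>10)&(h[...,1]>180))
m[:220]=0;m[:,:395]=0;m[262:]=0;m[:,432:]=0
P=np.array([pt('side',u,v,D[v,u]) for v,u in zip(*np.nonzero(m))]); T=P[P[:,2]>.150]; print(len(P),len(T),T.mean(0),T.min(0),T.max(0),(T.min(0)+T.max(0))/2)
# tin body, near half: fit a 21 mm circle
B=np.array([pt('side',u,v,D[v,u]) for v in range(248,264) for u in range(402,427)]); B=B[(B[:,2]>.102)&(B[:,2]<.14)&(B[:,0]<.53)]
from scipy.optimize import least_squares
f=least_squares(lambda c:np.hypot(B[:,0]-c[0],B[:,1]-c[1])-.021,[.5,-.31],loss='soft_l1',f_scale=.003); print(len(B),f.x,np.abs(f.fun).mean())
for v in range(204,222,2): print(v,[tuple((pt('side',u,v,D[v,u])*1000).round().astype(int).tolist()) for u in range(406,418,3)])
```

```text
306 160 [ 0.49287807 -0.31822954  0.15606075] [ 0.0682728  -0.61079041  0.15015384] [ 0.50876512 -0.29966912  0.60111035] [ 0.28851896 -0.45522976  0.37563209]
324 [ 0.50077877 -0.31388391] 0.0005591811506661722
204 [(442, -323, 259), (446, -325, 258), (446, -331, 262), (451, -332, 260)]
206 [(442, -323, 255), (443, -328, 257), (445, -332, 259), (451, -333, 256)]
208 [(444, -323, 250), (446, -327, 252), (446, -332, 255), (452, -333, 252)]
210 [(442, -324, 248), (444, -329, 250), (445, -334, 252), (453, -333, 248)]
212 [(443, -324, 243), (446, -328, 244), (445, -334, 248), (452, -335, 245)]
214 [(443, -325, 240), (445, -329, 242), (445, -335, 245), (452, -335, 242)]
216 [(448, -321, 231), (446, -329, 237), (446, -334, 240), (452, -336, 238)]
218 [(678, -148, 2), (686, -151, 0), (451, -331, 232), (453, -335, 234)]
220 [(672, -153, 2), (676, -159, 3), (681, -164, 4), (690, -167, 1)]
```

The tin axis is at (0.5008, −0.3139), within 2 mm of the tool. The open tips sit about 28 mm above the reported TCP, consistent with the contact height, so I'll grip with reported TCP z ≈ 0.092.

Request:
send_rows(
  commands=[
    [[0.0015,-0.001,0.03,0,0,0,0],[0.0015,-0.001,0.055,0,0,0,0],[0.0015,-0.001,0.075,0,0,0,0],[0.0015,-0.001,0.09,0,0,0,0],[0.0015,-0.001,0.095,0,0,0,0]],
  ],
)

```text
clock: 11.8
eef_pos: [0.5004, -0.3134, 0.1077]
tcp_rot: [-179.9, 0.0, 12.9]
ft_force: [0.9, -0.7, 0.2]
opening: 0.0854
```

Request:
send_rows(
  commands=[
    [[0,0,0.004,0,0,0,0],[0,0,0.008,0,0,0,0],[0,0,0.012,0,0,0,0],[0,0,0.015,0,0,0,0],[0,0,0.015,0,0,0,0]],
  ],
)

```text
clock: 12.42
eef_pos: [0.5006, -0.3136, 0.0934]
tcp_rot: [-180.0, 0.0, 12.9]
ft_force: [0.8, -0.2, -0.6]
opening: 0.0852
```

Request:
send_rows(
  commands=[
    [[0,0,0,0,0,0,0.3],[0,0,0,0,0,0,0.4],[0,0,0,0,0,0,0.6],[0,0,0,0,0,0,0.8],[0,0,0,0,0,0,0.8]],
  ],
  squeeze=30,
)

```text
clock: 13.05
eef_pos: [0.5008, -0.3138, 0.0939]
tcp_rot: [180.0, -0.0, 12.9]
ft_force: [-0.6, 1.3, 1.4]
opening: 0.0416
```

```bash
python3 -c "
from h import *
go(.5,-.3145,.115,12.9)
im,D=grab_frame('side'); cv2.imwrite('pics/s5.png',cv2.resize(im[150:290,340:480],None,fx=4,fy=4,interpolation=2)); np.save('s4.npy',D)"
```

```text
t 13.05 pos [ 0.50081789 -0.31376216  0.09386259] [ 1.79983987e+02 -9.51431840e-03  1.28923344e+01] F [-0.57684199  1.34283411  1.39698982] open 0.041624376050613504
shift [-0.001   0.0005 -0.0211] turn [ 0.0003 -0.0002 -0.0001]
```

View pics/s5.png

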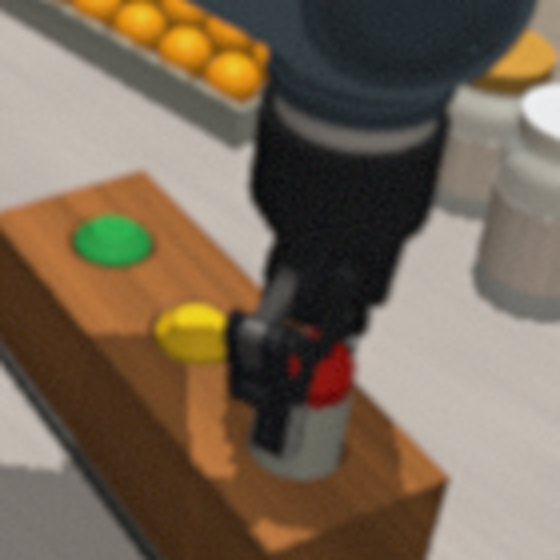

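Gripped: opening is 41.6 mm and the finger is on the tin's body above the deck. Lifting.

Request:
send_rows(
  commands=[
    [[0,0,-0.005,0,0,0,0.8],[0,0,-0.02,0,0,0,0.8],[0,0,-0.05,0,0,0,0.8],[0,0,-0.08,0,0,0,0.8],[0,0,-0.1,0,0,0,0.8]],
  ],
)

```text
clock: 13.72
eef_pos: [0.5012, -0.3141, 0.1962]
tcp_rot: [179.9, -0.1, 12.9]
ft_force: [0.2, -1.0, -0.6]
opening: 0.0414
```

```bash
python3 -c "
from h import *
go(.513,.303,.194,12.9)"
```

```text
t 13.725 pos [ 0.50122626 -0.31414201  0.19619002] [ 1.79867510e+02 -9.02409242e-02  1.28928443e+01] F [ 0.21997877 -1.00534285 -0.61425123] open 0.041380984126958835
shift [ 0.1492 -0.599   0.001 ] turn [ 0.0023 -0.0016 -0.0001]
```

Traversing at moderate speed, about 40 mm per row.

Request:
send_rows(
  commands=[
    [[0.005,-0.02,0,0,0,0,0.8],[0.014,-0.055,0,0,0,0,0.8],[0.024,-0.095,0,0,0,0,0.8],[0.034,-0.135,0,0,0,0,0.8],[0.044,-0.175,0,0,0,0,0.8]],
  ],
)

```text
clock: 14.35
eef_pos: [0.5032, -0.1303, 0.1918]
tcp_rot: [-179.9, 0.1, 12.9]
ft_force: [1.1, -0.3, 0.1]
opening: 0.041
```

Request:
send_rows(
  commands=[
    [[0.01,-0.04,0,0,0,0,0.8],[0.02,-0.08,0,0,0,0,0.8],[0.03,-0.12,0,0,0,0,0.8],[0.04,-0.16,0,0,0,0,0.8],[0.05,-0.2,0,0,0,0,0.8]],
  ],
)

```text
clock: 14.98
eef_pos: [0.5068, 0.0752, 0.1919]
tcp_rot: [-179.9, 0.2, 12.9]
ft_force: [0.4, 0.4, -0.2]
opening: 0.0411
```

Request:
send_rows(
  commands=[
    [[0.01,-0.04,0,0,0,0,0.8],[0.02,-0.08,0,0,0,0,0.8],[0.03,-0.12,0,0,0,0,0.8],[0.04,-0.16,0,0,0,0,0.8],[0.045,-0.18,0,0,0,0,0.8]],
  ],
)

```text
clock: 15.6
eef_pos: [0.5104, 0.2604, 0.192]
tcp_rot: [-180.0, 0.2, 13.0]
ft_force: [-0.5, -1.4, 0.5]
opening: 0.0416
```

```bash
python3 -c "
from h import *
go(.513,.303,.194,12.9)"
```

```text
t 15.6 pos [0.51035863 0.26040125 0.19198238] [-1.79999785e+02  1.72109299e-01  1.30358740e+01] F [-0.4520364  -1.40002265  0.48078827] open 0.04161236981577837
shift [ 0.0122 -0.0409 -0.0021] turn [-0.      0.003   0.0024]
```

Request:
send_rows(
  commands=[
    [[0.006,-0.02,0.005,0,0,0,0.8],[0.012,-0.041,0.02,0,0.003,0,0.8],[0.012,-0.041,0.04,0,0.003,0,0.8],[0.012,-0.041,0.055,0,0.003,0,0.8],[0.012,-0.041,0.06,0,0.003,0,0.8]],
  ],
)

```text
clock: 16.23
eef_pos: [0.5141, 0.2999, 0.1317]
tcp_rot: [180.0, 0.0, 12.8]
ft_force: [0.4, 0.3, -0.2]
opening: 0.0417
```

Request:
send_rows(
  commands=[
    [[0,0,0,0,0,0,0.8],[0,0,0.003,0,0,0,0.8],[0,0,0.006,0,0,0,0.8],[0,0,0.01,0,0,0,0.8],[0,0,0.01,0,0,0,0.8]],
  ],
)

```text
clock: 16.85
eef_pos: [0.5147, 0.3009, 0.1232]
tcp_rot: [180.0, -0.1, 12.9]
ft_force: [0.9, -0.3, -0.5]
opening: 0.0413
```

```bash
python3 -c "
from h import *
go(.513,.303,.11,12.9)
im,D=grab_frame('side'); cv2.imwrite('pics/s6.png',cv2.resize(im[90:200,190:330],None,fx=5,fy=5,interpolation=2)); np.save('s6.npy',D)
h=cv2.cvtColor(im,cv2.COLOR_BGR2HSV)
for v in range(120,160,2): print(v,[tuple((pt('side',u,v,D[v,u])*1000).round().astype(int).tolist()) for u in range(248,275,4)])"
```

```text
t 16.85 pos [0.51465232 0.30092482 0.12316253] [ 1.79994551e+02 -1.26891152e-01  1.28930059e+01] F [ 0.93776544 -0.27148353 -0.45481735] open 0.04134935363985801
shift [-0.0012 -0.0024  0.0132] turn [ 0.0001 -0.0022 -0.0001]
120 [(487, 283, 172), (500, 284, 168), (510, 280, 166), (524, 283, 161), (544, 297, 151), (605, 386, 102), (616, 380, 101)]
122 [(488, 286, 165), (68, -611, 601), (509, 279, 161), (523, 283, 155), (541, 293, 147), (597, 374, 102), (607, 366, 102)]
124 [(488, 287, 158), (498, 284, 156), (511, 285, 152), (521, 280, 151), (581, 370, 101), (590, 362, 101), (601, 356, 100)]
126 [(487, 287, 153), (498, 286, 149), (508, 280, 148), (520, 280, 145), (572, 356, 102), (582, 348, 102), (593, 344, 100)]
128 [(486, 288, 146), (497, 284, 144), (505, 277, 144), (518, 278, 140), (567, 346, 100), (574, 335, 102), (584, 327, 102)]
130 [(487, 290, 139), (497, 287, 137), (506, 279, 137), (519, 281, 132), (560, 335, 100), (569, 327, 100), (578, 318, 101)]
132 [(514, 351, 102), (496, 287, 131), (505, 279, 131), (516, 276, 129), (553, 324, 99), (560, 311, 102), (569, 302, 103)]
134 [(50
[... 887 characters left out ...]
3, 102), (483, 247, 101), (492, 241, 100), (499, 230, 103), (508, 223, 103), (518, 219, 101)]
150 [(460, 251, 101), (469, 244, 101), (478, 237, 101), (484, 226, 103), (495, 223, 101), (503, 216, 101), (512, 210, 100)]
152 [(454, 240, 101), (463, 234, 101), (472, 228, 100), (480, 220, 101), (489, 213, 101), (499, 209, 99), (507, 201, 100)]
154 [(450, 233, 100), (457, 222, 102), (466, 217, 101), (475, 210, 101), (484, 205, 100), (495, 202, 97), (504, 197, 96)]
156 [(445, 224, 100), (452, 213, 102), (68, -611, 601), (472, 205, 98), (483, 205, 94), (494, 203, 91), (513, 214, 79)]
158 [(440, 214, 100), (449, 210, 98), (460, 207, 95), (481, 225, 80), (490, 219, 79), (498, 211, 80), (507, 205, 79)]
```

View pics/s6.png

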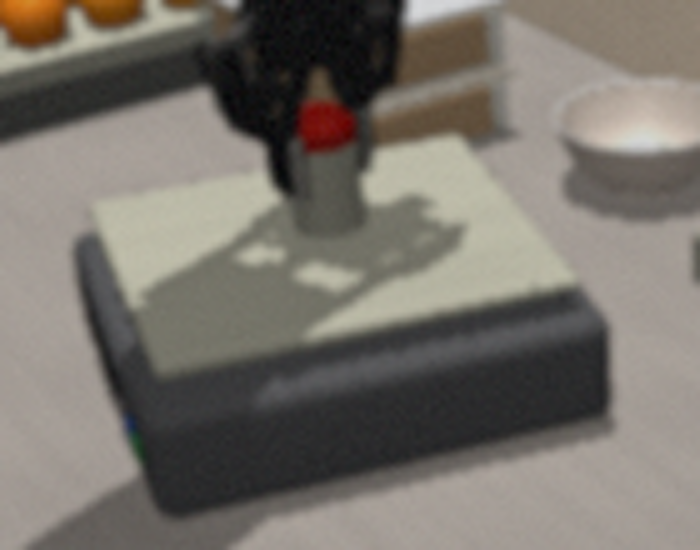

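The tin hangs upright above the pan centre, foot at crop (330,235), about 12 mm up. Lowering slowly and watching the force.

Request:
send_rows(
  commands=[
    [[0,0,0.002,0,0,0,0.8],[0,0,0.004,0,0,0,0.8],[0,0,0.006,0,0,0,0.8],[0,0,0.008,0,0,0,0.8],[0,0,0.009,0,0,0,0.8]],
  ],
)

```text
clock: 17.52
eef_pos: [0.5149, 0.301, 0.1144]
tcp_rot: [180.0, -0.2, 12.9]
ft_force: [0.4, 0.1, -0.5]
opening: 0.0421
```

Request:
send_rows(
  commands=[
    [[0,0,0.0005,0,0,0,0.8],[0,0,0.001,0,0,0,0.8],[0,0,0.0015,0,0,0,0.8],[0,0,0.002,0,0,0,0.8],[0,0,0.002,0,0,0,0.8]],
  ],
)

```text
clock: 18.15
eef_pos: [0.5149, 0.301, 0.1126]
tcp_rot: [180.0, -0.2, 12.9]
ft_force: [0.4, -0.2, -0.3]
opening: 0.0413
```

Request:
send_rows(
  commands=[
    [[0,0,0.0005,0,0,0,0.8],[0,0,0.001,0,0,0,0.8],[0,0,0.0015,0,0,0,0.8],[0,0,0.002,0,0,0,0.8],[0,0,0.002,0,0,0,0.8]],
  ],
)

```text
clock: 18.77
eef_pos: [0.515, 0.301, 0.1109]
tcp_rot: [180.0, -0.2, 12.9]
ft_force: [-1.7, 0.0, 2.7]
opening: 0.0414
```

Request:
send_rows(
  commands=[
    [[0,0,0.0005,0,0,0,0.8],[0,0,0.001,0,0,0,0.8],[0,0,0.001,0,0,0,0.8],[0,0,0.001,0,0,0,0.8],[0,0,0.001,0,0,0,0.8]],
  ],
)

```text
clock: 19.4
eef_pos: [0.5151, 0.301, 0.1109]
tcp_rot: [180.0, -0.2, 12.9]
ft_force: [-4.1, -2.2, 7.5]
opening: 0.0415
```

Standing on the pan (7.5 N). Ease off the pressure, open, then retreat straight up.

Request:
send_rows(
  commands=[
    [[0,0,-0.001,0,0,0,0.8],[0,0,-0.001,0,0,0,0.8],[0,0,-0.001,0,0,0,0.4],[0,0,-0.001,0,0,0,0.2],[0,0,-0.001,0,0,0,0]],
  ],
)

```text
clock: 20.02
eef_pos: [0.5149, 0.301, 0.1103]
tcp_rot: [-180.0, -0.2, 12.9]
ft_force: [0.4, 0.3, 1.0]
opening: 0.0835
```

Request:
send_rows(
  commands=[
    [[0,0,0,0,0,0,0],[0,0,0,0,0,0,0],[0,0,0,0,0,0,0],[0,0,-0.01,0,0,0,0],[0,0,-0.03,0,0,0,0]],
  ],
)

```text
clock: 20.65
eef_pos: [0.5145, 0.3008, 0.141]
tcp_rot: [180.0, -0.1, 12.9]
ft_force: [0.7, 0.0, -0.9]
opening: 0.0852
```

Request:
send_rows(
  commands=[
    [[0,0,-0.03,0,0,0,0],[0,0,-0.06,0,0,0,0],[0,0,-0.1,0,0,0,0],[0,0,-0.1,0,0,0,0],[0,0,-0.1,0,0,0,0]],
  ],
)

```text
clock: 21.28
eef_pos: [0.5146, 0.301, 0.2414]
tcp_rot: [-180.0, -0.2, 12.9]
ft_force: [0.3, -0.6, 0.5]
opening: 0.0855
```

Run:
```python
from h import *
from scipy.optimize import least_squares
go(.513,.303,.11,12.9)
im,D=grab_frame('side'); cv2.imwrite('pics/s7.png',cv2.resize(im[80:320,190:460],None,fx=2.9,fy=2.4,interpolation=2))
B=np.array([pt('side',u,v,D[v,u]) for v in range(105,142) for u in range(240,275)])
L=B[(B[:,2]>.108)&(B[:,2]<.18)&(B[:,0]<.56)&(B[:,1]<.34)]
for lo,hi in((.107,.122),(.14,.158)):
    b=L[(L[:,2]>lo)&(L[:,2]<hi)]
    f=least_squares(lambda c:np.hypot(b[:,0]-c[0],b[:,1]-c[1])-.021,[.514,.301],loss='soft_l1',f_scale=.003); print(len(b),f.x,np.abs(f.fun).mean())
print("top z",np.sort(L[:,2])[-5:])
```

```text
t 21.275 pos [0.51460165 0.30095131 0.24138259] [-179.99156305   -0.22927904   12.89278784] F [ 0.29565679 -0.62943047  0.52246462] open 0.08549010514668455
shift [-0.0016 -0.0023  0.1314] turn [-0.0001 -0.004  -0.0001]
67 [0.51448416 0.29995322] 0.0011568233699796103
91 [0.5150622  0.30038632] 0.0011356032589734679
top z [0.17224963 0.172256   0.17232582 0.1728828  0.17360238]
```

View pics/s7.png

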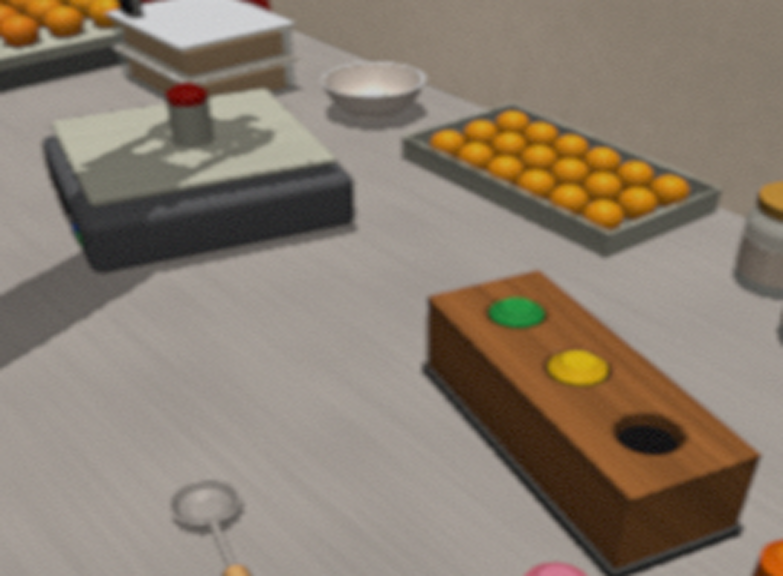

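The red tin stands upright on the pan at crop (190,118). Green (517,312) and yellow (577,367) are still latched, the red well is empty and the gripper is clear, so I'm handing in.

```bash
python3 -c "
from cell import *
sign_off()"
```

```text
the job is handed in; nothing more can be done
```

I pressed the red tin until its latch let go and backed off. It sprang up by itself, and I lifted it out, set it upright on the scale pan and let go. I handed the job in at about 21 s of the 54 s allowed; the hand-in gives no verdict.

**Last checks:**
- **Red tin:** its fitted axis is at (0.515, 0.300), about 4 mm from my estimate of the pan centre (0.513, 0.303). The low and high fits agree to under 1 mm, so it stands upright.
- **Other tins:** the last picture shows green and yellow still latched down and the red well empty.
- **Gripper:** it is open and stands well clear above the tin. The contact force reads only noise.

**What disagreed:**
- **Tool height:** the fingertips were about 30 mm higher than the reported tool position and the 19 mm nose length imply. Depth readings and the contact on the lid both showed this, so I set the press and grip heights from those instead.
- **Press force:** the press reached about 11 N, over the 8 N called plenty; neither other tin moved.
- **Pan outline:** the automatic outline of the pan failed, so I took its corners from the picture. The sides came out at 242 and 209–216 mm, against 240 and 220 mm.

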